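# Set the tilting rest to 15 degrees on its block

## Robot

A 7-joint arm with a two-finger parallel gripper is mounted at the origin on the work surface. World frame = base frame: x ahead of the robot, y to its left, z up, the work surface at z = 0. Lengths are in m, angles in rad, forces in N, time in s.
With the tool pointing down it reaches from about 0.425 to 0.875 m from the base axis. Payload 4.7 kg.
Tool frame: the origin (TCP) lies midway between the tips of the shut fingers; the grasp point (between the pads) lies 19 mm behind it (ctrl.grip_point_offset is the distance from the TCP to the grasp point, in m); z points along the fingers, y is the line along which they close (so a half turn about z gives the same grasp; the last joint's range is limited). The gripper opens to 87 mm and grips with 3 to 60 N. Pads are 19 mm wide; open, the fingers measure 117 mm over their backs; the gripper's body (75 mm by 190 mm) begins 51 mm behind the grasp point.
Start: joints at [1.295, 0.321, -0.07, 1.45, 0.023, 1.371, -0.057], TCP at [0.186, -0.623, 0.198] pointing down, gripper open.
Joint ranges: [-2.86, 2.86], [-0.3, 2.09], [-1.38, 1.24], [0.06, 2.45], [-1.56, 4.7], [0.09, 2.05], [-2.69, 2.69]. Speed limits (rad/s): [2.57, 2.57, 3.14, 3.14, 3.14, 3.14, 3.14].

## Interface

Orientations are given as a rotation vector (axis times angle).
In Python, from bench import ctrl gives the robot as it stands. The module is installed in compiled form; this text tells all that it offers.
- The arm moves only by the shell command python3 -m handwheel 'ROWS' [OPENING] [FORCE]. ROWS is JSON, a list of rows, each an object of numbers: "x", "y", "z": the shift along the tool's x, y, z in m; "wx", "wy", "wz": the turn, a rotation vector about the tool's x, y, z in degrees. A call has 1 to 10 rows; each row is the pose to reach, as a shift and turn from the pose commanded when the call began, along the tool's axes at that moment; what a row does not reach only later rows make up. A row lasts 1/12 s, in which the tool goes at most 41.7 mm and 7.16 degrees, less where a joint would pass 70% of its speed; a pose out of reach is approached as far as the arm can. A call with a gripper value outside its range is refused whole. OPENING is the finger opening in m, from 0 to 0.087, set as the call begins (- or left out, the last holds). The fingers move at their own pace and stop on an object; FORCE is the grip in N (left out, the last holds). Time passes only in rows, so rows that repeat a pose let the fingers close. It gives the time, the measured TCP pose, the force, the opening and the grip force at its end, in the units of the state.
- ctrl.get_state(): the state, without advancing time (a new reading comes with each control period).
- ctrl.get_image(name): name is "side" or "top" or "wrist"; returns a dict with "image" (420x560x3 uint8, red, green, blue), "K" (3x3 intrinsics, pixels), "world_to_cam" (4x4, takes a point from world to camera coordinates); the wrist camera has in their place "hand_eye" (4x4, takes a point from camera to tool coordinates, whose origin is the TCP and whose axes are the flange's). Camera axes: x right, y down, z forward; pixel columns grow to the right and rows downward; lengths in m; the calibration is good to about 2 mm. A picture is of the moment at which its call begins: read the wrist's pose just before it. There is no depth.
- ctrl.close_job(): hands the job in; it is judged then, once.
The state is a dict: "time": time; "joint_positions": joint angles; "qd": joint speeds; "joint_torque": joint torques, N m; "position": TCP position; "tool_rot": TCP orientation; "ft_force": force on the tool from outside, world axes, zero at the start; "torque": the same for the moment, N m; "grip_width": opening from 0.0 (shut) to 1.0 (fully open); "grip_force": force on a finger pad.
Only numpy, scipy, OpenCV 4.12 (cv2) and the standard library are available. Lean on these libraries where they do the work, as an engineer would, in place of code of your own. Each camera call takes 0.05 s, during which the arm holds its last target. There are 200 camera calls.

## Task

Set the tilting rest to 15 degrees: tip its board up, put the middle-height wooden block in the channel so that it stands flat under the roller, and press the board down until the roller sits firmly on the block. Leave the other two blocks and everything else on the bench where they are.

Things in the scene. Friction and masses are not known exactly. Their poses are not given: they have to be found in the camera images.
- rest: Tilting rest's base, fixed to the bench: two dark steel rails, 12 mm tall, 12 mm wide, from local y -100 to +110 mm, with an open channel 68 mm wide (local x) between them, floored by the bench; a block slides in from the local -y end. Origin: centre of its underside, on the bench. The hinge axis runs along local x at local y = +80 mm, 21 mm above the bench.
- board (a joint): Tilt of the L-shaped aluminium board, rad: 0 level (roller lying on the rails), grows as the roller end rises, stop at 0.61. The hinge is stiff (0.6 N m friction): the board stays at any tilt where it is left. About 10 N towards local +y on the upright, 100 mm above the hinge, tips it up; 2 to 4 N down on its free end lowers it. Block of height h under the roller: sin(tilt) = (h - 12 mm)/160 mm.
- upright_face (a point): Point on the board's upright, on the face that looks to the roller (local -y), mid-width, 100 mm from the hinge axis and straight above it when level. The upright is 110 mm wide (local x), 8 mm thick, stands square to the plate at the hinge end and ends 125 mm from the hinge axis. Moves with the board; axes: y towards the upright, z along it.
- board_edge (a point): Point on the top face of the board's plate near its free end, mid-width, 150 mm from the hinge axis and 20 mm in from the free edge. The plate is 110 mm wide, 8 mm thick; its top face lies 17 mm above the hinge axis when level. Moves with the board.
- roller_mid (a point): Mid-point of the axis of the steel roller under the plate's free end: 18 mm diameter, 96 mm long along local x, 160 mm from the hinge axis, centre level with it at tilt 0 (so at local y = -80 mm). Moves with the board.
- low_centre (a point): plain wooden block 100 mm long (its own y axis), 46 mm wide (its own x axis) and 40 mm tall, standing loose on the bench; the lowest of three, gives 10 degrees, not wanted. This point is its centre, half-way up.
- mid_centre (a point): plain wooden block 100 mm long (its own y axis), 46 mm wide (its own x axis) and 53.4 mm tall, standing loose on the bench; the middle one of three in height, gives 15 degrees: this is the one to use. This point is its centre, half-way up.
- high_centre (a point): plain wooden block 100 mm long (its own y axis), 46 mm wide (its own x axis) and 67 mm tall, standing loose on the bench; the tallest of three, gives 20 degrees, not wanted. This point is its centre, half-way up.
- jar_tall: Bystander: glass jar with a black lid, 68 mm across, 108 mm tall, beside the tilting rest, off its local +x side. Origin at its underside.
- jar_small: Bystander: small glass jar with a black lid, 52 mm across, 70 mm tall, among the wooden blocks. Origin at its underside.
- jar_squat: Bystander: glass jar with a steel lid, 62 mm across, 80 mm tall, beside the tilting rest, off its local -x side. Origin at its underside.
- clay_disc: Bystander: fired-clay disc, 84 mm across, 26 mm thick, lying beside the tilting rest. Origin at its underside.
- brush: Bystander: wooden hand brush 170 mm long, lying flat beyond the tilting rest's upright.
- clay_bowl: Bystander: small terracotta bowl, 70 mm across, 45 mm tall. Origin at its underside.
- mug: Bystander: white mug, 80 mm across, 92 mm tall. Origin at its underside.
- tin: Bystander: steel can with a paper band, 74 mm across, 100 mm tall, beyond the tilting rest's upright. Origin at its underside.
There are look-alikes about, which are no part of the job. There is more than one size of the rest; the job needs the larger.

How it is judged:
By the outcome, as a careful person would: the job done as asked, in the order asked, and still so for the second after the job is handed in, with the robot touching nothing.
It also fails if it takes over 64 s, if anything falls off the work surface, if the arm or the gripper's body presses on something with over 40 N, if the wrist force passes 120 N, or if a joint passes its speed limit or range.

## Working session

There is one attempt and no reset: what is moved stays moved. The work goes in short steps, Python scripts to look and compute and a shell command to move; the robot and the scene stay as the last step left them, time stands still between calls to the robot, and variables do not carry over. Pictures are saved under pics/ and viewed, at most 10 in all, crops included, and the job is handed in when it is done.

```bash
mkdir -p pics
cat > h.py <<'E'
import numpy as np, cv2, json
from bench import ctrl
from scipy.spatial.transform import Rotation as R
def snap(name,fn):
    s=ctrl.get_state(); d=ctrl.get_image(name); cv2.imwrite('pics/'+fn+'.png',d['image'][:,:,::-1])
    if name=='wrist':
        T=np.eye(4);T[:3,:3]=R.from_rotvec(s['tool_rot']).as_matrix();T[:3,3]=s['position']
        w=np.linalg.inv(T@np.array(d['hand_eye']))
    else: w=np.array(d['world_to_cam'])
    np.savez('pics/'+fn+'.npz',K=d['K'],w=w)
def ray(fn,uv):
    z=np.load('pics/'+fn+'.npz');c=np.linalg.inv(z['w'])
    v=c[:3,:3]@np.linalg.inv(z['K'])@np.array([*uv,1.]);return c[:3,3],v
def onz(fn,uv,h):
    o,v=ray(fn,uv);return o+v*(h-o[2])/v[2]
def tri(*a):
    A=np.zeros((3,3));b=np.zeros(3)
    for fn,uv in a:
        o,v=ray(fn,uv);v=v/np.linalg.norm(v);P=np.eye(3)-np.outer(v,v);A+=P;b+=P@o
    return np.linalg.solve(A,b)
def proj(fn,p):
    z=np.load('pics/'+fn+'.npz');q=z['K']@(z['w']@np.array([*p,1.]))[:3];return q[:2]/q[2]
E
python3 - <<'E'
from h import *
snap('top','top');snap('side','side')
for f in('top','side'):
    i=cv2.imread(f'pics/{f}.png');cv2.imwrite(f'pics/{f}_b.png',cv2.resize(i,(800,600),interpolation=cv2.INTER_CUBIC))
s=ctrl.get_state();print(s['position'],s['tool_rot'],s['time'])
print(R.from_rotvec(s['tool_rot']).as_matrix().round(3))
E
```

```text
[ 0.185538   -0.6223832   0.19706967] [-3.10697157e+00 -4.53458968e-01  5.51723792e-04] 0.1
[[ 0.958  0.286 -0.001]
 [ 0.286 -0.958  0.002]
 [-0.    -0.002 -1.   ]]
```

View pics/top_b.png

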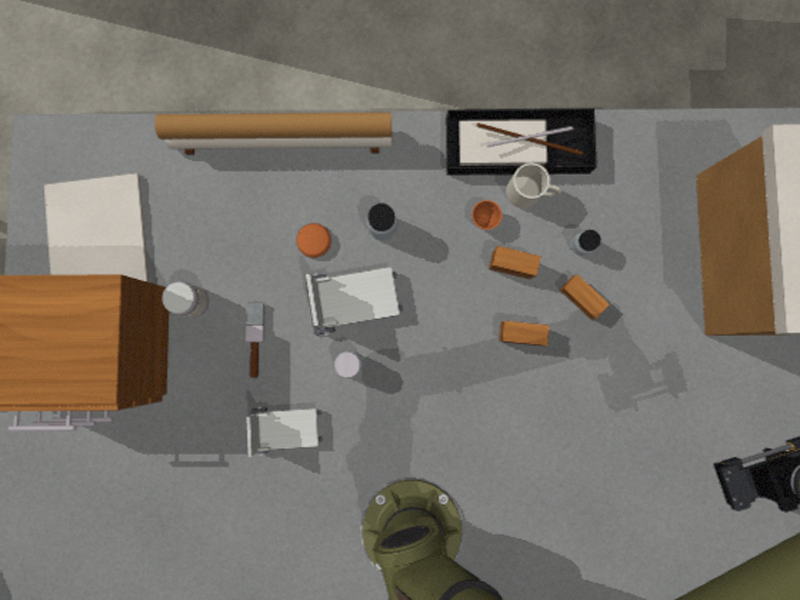

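View pics/side_b.png

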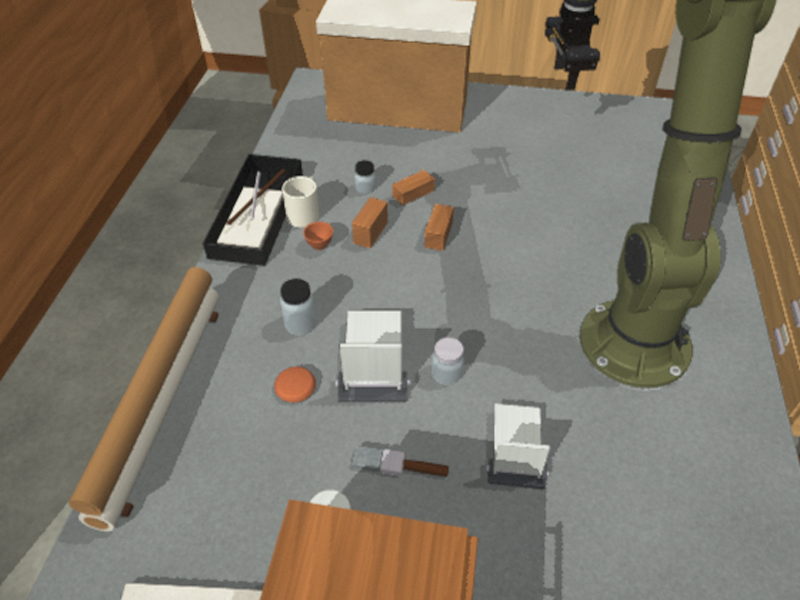

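Run:
```python
from h import *
t=cv2.imread('pics/top.png');s=cv2.imread('pics/side.png')
c=lambda i,x,y:cv2.resize(i[y:y+75,x:x+100],(400,300),interpolation=cv2.INTER_CUBIC)
cv2.imwrite('pics/comp.png',np.vstack([np.hstack([c(t,338,168),c(s,240,115)]),np.hstack([c(t,205,180),c(s,225,212)])]))
```

```text
(no output)
```

View pics/comp.png

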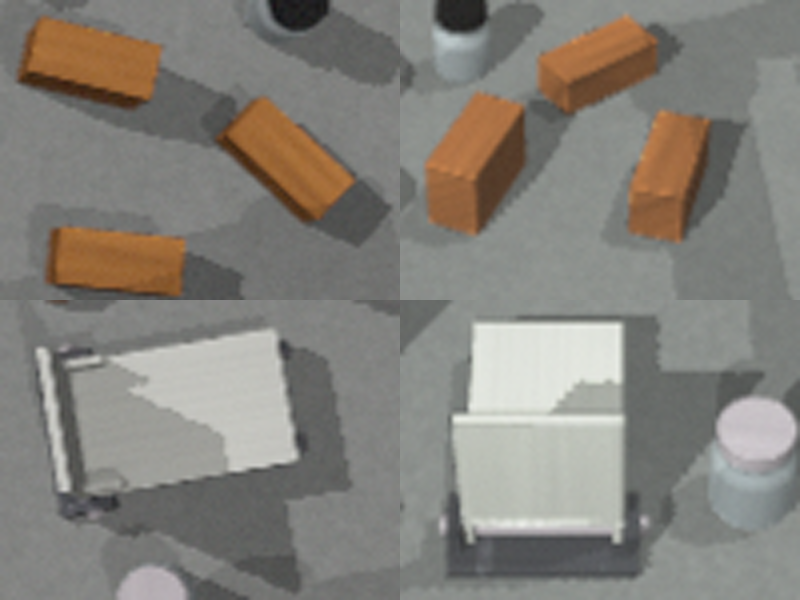

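Run:
```python
from h import *
def T(p): return ('top',(p[0]/4+338-.4,p[1]/4+168-.4))
def S(p): return ('side',((p[0]-400)/4+240-.4,p[1]/4+115-.4))
def T2(p): return ('top',(p[0]/4+205-.4,(p[1]-300)/4+180-.4))
def S2(p): return ('side',((p[0]-400)/4+225-.4,(p[1]-300)/4+212-.4))
B={'A':([(40,17),(162,45),(150,96),(28,63)],[(427,160),(482,93),(524,103),(475,177)]),
'B':([(262,97),(353,182),(318,220),(228,137)],[(538,58),(626,15),(658,40),(567,82)]),
'C':([(60,228),(186,238),(183,293),(55,285)],[(636,190),(660,110),(710,118),(686,193)])}
for k,(a,b) in B.items():
    P=np.array([tri(T(x),S(y)) for x,y in zip(a,b)]);d=(P[1]+P[2]-P[0]-P[3])/2
    print(k,P.mean(0).round(4),P[:,2].round(3),'len',np.linalg.norm(d[:2]).round(3),'ang',np.degrees(np.arctan2(d[1],d[0])).round(1),'wid',np.linalg.norm(P[0]-P[3]).round(3))
for n,x,y in[('free+x',(275,330),(473,322)),('free-x',(300,460),(623,322)),('up+x',(40,348),(453,417)),('up-x',(66,490),(625,416))]:
    print(n,tri(T2(x),S2(y)).round(4))
```

```text
A [ 0.5967 -0.2344  0.074 ] [0.077 0.071 0.075 0.073] len 0.099 ang -104.4 wid 0.04
B [ 0.5184 -0.3943  0.0453] [0.045 0.047 0.045 0.045] len 0.098 ang -134.7 wid 0.042
C [ 0.4358 -0.2538  0.0585] [0.055 0.058 0.058 0.064] len 0.101 ang -94.4 wid 0.045
free+x [0.5887 0.0442 0.0431]
free-x [0.4815 0.0245 0.0414]
up+x [0.5594 0.2166 0.1519]
up-x [0.4529 0.1967 0.1506]
```

The top and side pictures, with the enlarged crops, show three blocks. A (top-left) is the tallest, B (right) the lowest, and C (bottom, px ~(368,233) in top) the middle one. They measure 74, 45 and 58 mm, a consistent +5 mm bias. The larger rest is at about (0.520, 0.124), yaw ≈10.3°, with its upright on the +y side.

I'll move over block C first.

```bash
python3 -m handwheel '[{"x":0.342,"y":-0.255,"wz":-69},{"x":0.342,"y":-0.255,"wz":-69},{"x":0.342,"y":-0.255,"wz":-69},{"x":0.342,"y":-0.255,"wz":-69},{"x":0.342,"y":-0.255,"wz":-69},{"x":0.342,"y":-0.255,"wz":-69},{"x":0.342,"y":-0.255,"wz":-69},{"x":0.342,"y":-0.255,"wz":-69},{"x":0.342,"y":-0.255,"wz":-69},{"x":0.342,"y":-0.255,"wz":-69}]' 0.087
python3 - <<'E'
from h import *
snap('wrist','w1');s=ctrl.get_state();print(s['position'],s['time']);print(R.from_rotvec(s['tool_rot']).as_matrix().round(3))
E
```

```text
[ 0.18556277 -0.62246551  0.19717661] 0.15
[[ 0.958  0.286 -0.001]
 [ 0.286 -0.958  0.001]
 [-0.    -0.002 -1.   ]]invalid input at $[0]: expected keys x, y, z, wx, wy, wz
```

View pics/w1.png

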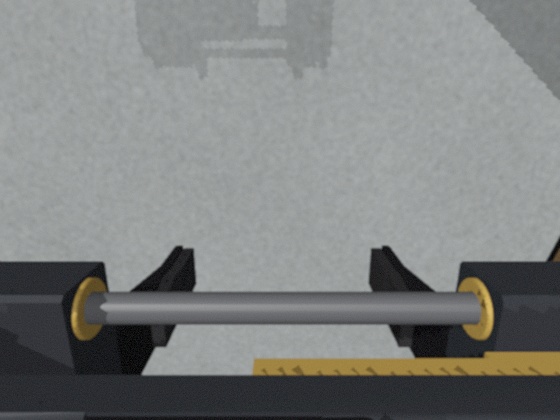

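The arm did not move because each row needs all six keys. The wrist picture shows only the gripper fingers and bare bench.

```bash
python3 -m handwheel '[{"x":0.342,"y":-0.255,"z":0,"wx":0,"wy":0,"wz":-69},{"x":0.342,"y":-0.255,"z":0,"wx":0,"wy":0,"wz":-69},{"x":0.342,"y":-0.255,"z":0,"wx":0,"wy":0,"wz":-69},{"x":0.342,"y":-0.255,"z":0,"wx":0,"wy":0,"wz":-69},{"x":0.342,"y":-0.255,"z":0,"wx":0,"wy":0,"wz":-69},{"x":0.342,"y":-0.255,"z":0,"wx":0,"wy":0,"wz":-69},{"x":0.342,"y":-0.255,"z":0,"wx":0,"wy":0,"wz":-69},{"x":0.342,"y":-0.255,"z":0,"wx":0,"wy":0,"wz":-69},{"x":0.342,"y":-0.255,"z":0,"wx":0,"wy":0,"wz":-69},{"x":0.342,"y":-0.255,"z":0,"wx":0,"wy":0,"wz":-69}]' 0.087
python3 - <<'E'
from h import *
print(ctrl.get_image('wrist')['hand_eye'].round(3))
s=ctrl.get_state();print(s['position'],s['time']);print(R.from_rotvec(s['tool_rot']).as_matrix().round(3))
E
```

```text
time: 0.98
position: [0.4353, -0.287, 0.1981]
tool_rot: [2.299, 2.141, -0.001]
ft_force: [0.3, -0.4, 0.1]
grip_width: 0.996
grip_force: 0.0
[[-0.001 -0.958 -0.287  0.078]
 [ 1.    -0.001  0.     0.   ]
 [-0.    -0.287  0.958 -0.188]
 [ 0.     0.     0.     1.   ]]
[ 0.44176597 -0.27725814  0.19842783] 1.0333
[[ 0.057  0.998  0.004]
 [ 0.998 -0.057  0.005]
 [ 0.005  0.004 -1.   ]]
```

```bash
python3 -m handwheel '[{"x":0.346,"y":0.069,"z":0,"wx":0,"wy":0,"wz":-13.6},{"x":0.346,"y":0.069,"z":0,"wx":0,"wy":0,"wz":-13.6},{"x":0.346,"y":0.069,"z":0,"wx":0,"wy":0,"wz":-13.6},{"x":0.346,"y":0.069,"z":0,"wx":0,"wy":0,"wz":-13.6},{"x":0.346,"y":0.069,"z":0,"wx":0,"wy":0,"wz":-13.6},{"x":0.346,"y":0.069,"z":0,"wx":0,"wy":0,"wz":-13.6},{"x":0.346,"y":0.069,"z":0,"wx":0,"wy":0,"wz":-13.6},{"x":0.346,"y":0.069,"z":0,"wx":0,"wy":0,"wz":-13.6},{"x":0.346,"y":0.069,"z":0,"wx":0,"wy":0,"wz":-13.6},{"x":0.346,"y":0.069,"z":0,"wx":0,"wy":0,"wz":-13.6}]' 0.0
python3 - <<'E'
from h import *
snap('wrist','w2')
s=ctrl.get_state();print(s['position'],s['time']);print(R.from_rotvec(s['tool_rot']).as_matrix().round(3))
o=np.array([.520,.1235]);yl=np.array([-.179,.984]);xl=np.array([.984,.179])
for n,lx,ly,z in[('free+x',.055,-.09,.038),('free-x',-.055,-.09,.038),('up+x',.055,.08,.146),('up-x',-.055,.08,.146),('railend-x',-.034,-.1,.012),('railend+x',.034,-.1,.012)]:
    print(n,proj('w2',[*(o+lx*xl+ly*yl),z]).round(0))
E
```

```text
time: 1.87
position: [0.5301, 0.0577, 0.1982]
tool_rot: [-2.024, -2.4, -0.005]
ft_force: [-0.6, -0.5, -0.2]
grip_width: 0.327
grip_force: 0.0
[0.52982199 0.05384561 0.19788091] 1.9167
[[-0.165  0.986 -0.   ]
 [ 0.986  0.165  0.001]
 [ 0.001 -0.    -1.   ]]
free+x [338. 205.]
free-x [230. 206.]
up+x [375. -21.]
up-x [189. -19.]
railend-x [253. 208.]
railend+x [315. 207.]
```

View pics/w2.png

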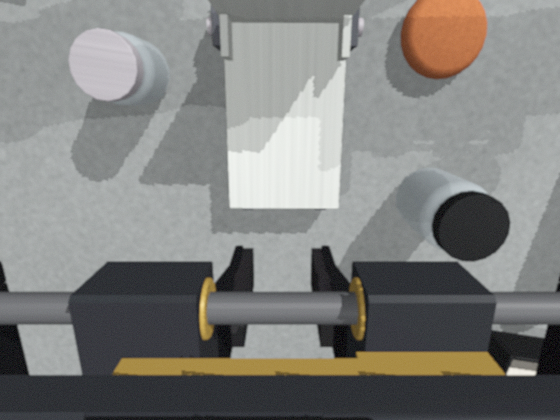

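The wrist picture shows the free-edge corners at (230,208) and (339,208). The model predicted (230,206) and (338,205), so the rest's pose is confirmed.

Next I'll go down in front of the upright.

```bash
python3 -m handwheel '[{"x":0.04,"y":0,"z":0,"wx":0,"wy":0,"wz":0},{"x":0.08,"y":0,"z":0,"wx":0,"wy":0,"wz":0},{"x":0.12,"y":0,"z":0,"wx":0,"wy":0,"wz":0},{"x":0.12,"y":0,"z":0,"wx":0,"wy":0,"wz":0},{"x":0.12,"y":0,"z":0.03,"wx":0,"wy":0,"wz":0},{"x":0.12,"y":0,"z":0.06,"wx":0,"wy":0,"wz":0},{"x":0.12,"y":0,"z":0.092,"wx":0,"wy":0,"wz":0},{"x":0.12,"y":0,"z":0.092,"wx":0,"wy":0,"wz":0},{"x":0.12,"y":0,"z":0.092,"wx":0,"wy":0,"wz":0}]'
python3 - <<'E'
from h import *
s=ctrl.get_state();p=np.array(s['position'])[:2]-[.52,.1235];print(s['position'],p@[.984,.179],p@[-.179,.984])
E
```

```text
time: 2.67
position: [0.5098, 0.1671, 0.1049]
tool_rot: [-2.037, -2.389, 0.005]
ft_force: [0.1, -0.3, 0.5]
grip_width: 0.007
grip_force: 0.0
[0.50980473 0.16710248 0.1048659 ] -0.0022273025270770678 0.04472979758537764
```

```bash
python3 -m handwheel '[{"x":0.010,"y":0,"z":0,"wx":0,"wy":0,"wz":0},{"x":0.02,"y":0,"z":0,"wx":0,"wy":0,"wz":0},{"x":0.028,"y":0,"z":0,"wx":0,"wy":0,"wz":0},{"x":0.036,"y":0,"z":0,"wx":0,"wy":0,"wz":0},{"x":0.044,"y":0,"z":0,"wx":0,"wy":0,"wz":0},{"x":0.052,"y":0,"z":0,"wx":0,"wy":0,"wz":0},{"x":0.06,"y":0,"z":0,"wx":0,"wy":0,"wz":0},{"x":0.068,"y":0,"z":0,"wx":0,"wy":0,"wz":0},{"x":0.074,"y":0,"z":0,"wx":0,"wy":0,"wz":0},{"x":0.076,"y":0,"z":0,"wx":0,"wy":0,"wz":0}]'
python3 - <<'E'
from h import *
s=ctrl.get_state();p=np.array(s['position'])[:2]-[.52,.1235];print(p@[.984,.179],p@[-.179,.984])
E
```

```text
time: 3.5
position: [0.4992, 0.2423, 0.1065]
tool_rot: [2.034, 2.389, -0.005]
ft_force: [0.9, -8.0, -1.4]
grip_width: 0.005
grip_force: 3.2
0.0008408091394456797 0.12065767229668858
```

```bash
python3 -m handwheel '[{"x":-0.02,"y":0,"z":0,"wx":0,"wy":0,"wz":0},{"x":-0.03,"y":0,"z":-0.03,"wx":0,"wy":0,"wz":0},{"x":-0.03,"y":0,"z":-0.07,"wx":0,"wy":0,"wz":0},{"x":-0.04,"y":0,"z":-0.095,"wx":0,"wy":0,"wz":0},{"x":-0.08,"y":0,"z":-0.095,"wx":0,"wy":0,"wz":0},{"x":-0.12,"y":0,"z":-0.095,"wx":0,"wy":0,"wz":0},{"x":-0.16,"y":0,"z":-0.095,"wx":0,"wy":0,"wz":0},{"x":-0.2,"y":0,"z":-0.095,"wx":0,"wy":0,"wz":0},{"x":-0.24,"y":0,"z":-0.095,"wx":0,"wy":0,"wz":0},{"x":-0.24,"y":0,"z":-0.095,"wx":0,"wy":0,"wz":0}]'
python3 - <<'E'
from h import *
snap('wrist','w3');snap('side','side2')
i=cv2.imread('pics/side2.png')[190:295,210:350]; cv2.imwrite('pics/s2c.png',np.hstack([cv2.resize(i,(560,420)),cv2.imread('pics/w3.png')[:, :240]]))
s=ctrl.get_state();p=np.array(s['position']);M=R.from_rotvec(s['tool_rot']).as_matrix()
print(p,M.T@(np.array([.4335,-.284,.197])-p),M[:,1])
E
```

```text
time: 4.33
position: [0.5387, -0.0021, 0.2021]
tool_rot: [2.047, 2.377, -0.004]
ft_force: [0.1, -0.7, 0.2]
grip_width: 0.009
grip_force: 0.0
[0.53786377 0.00659524 0.20220781] [-0.270642   -0.14863689  0.00494886] [0.98763484 0.15676106 0.00183966]
```

View pics/s2c.png

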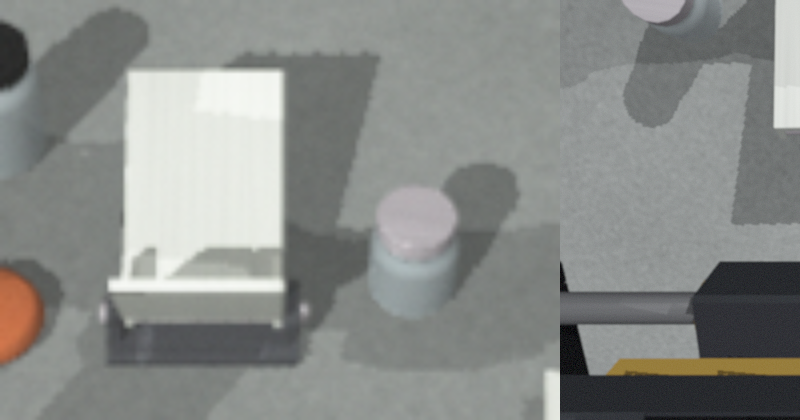

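The board stays tipped up, with its free edge now raised at side px (242..281, 207). Now back to the block, with a look from above.

```bash
python3 -m handwheel '[{"x":-0.27,"y":-0.149,"z":0,"wx":0,"wy":0,"wz":13.4},{"x":-0.27,"y":-0.149,"z":0,"wx":0,"wy":0,"wz":13.4},{"x":-0.27,"y":-0.149,"z":0,"wx":0,"wy":0,"wz":13.4},{"x":-0.27,"y":-0.149,"z":0,"wx":0,"wy":0,"wz":13.4},{"x":-0.27,"y":-0.149,"z":0,"wx":0,"wy":0,"wz":13.4},{"x":-0.27,"y":-0.149,"z":0,"wx":0,"wy":0,"wz":13.4},{"x":-0.27,"y":-0.149,"z":0,"wx":0,"wy":0,"wz":13.4},{"x":-0.27,"y":-0.149,"z":0,"wx":0,"wy":0,"wz":13.4},{"x":-0.27,"y":-0.149,"z":0,"wx":0,"wy":0,"wz":13.4},{"x":-0.27,"y":-0.149,"z":0,"wx":0,"wy":0,"wz":13.4}]' 0.087
python3 - <<'E'
from h import *
for t in(25,30,35):
    a=np.radians(t);y=.08-.17*np.cos(a)+.017*np.sin(a);z=.021+.17*np.sin(a)+.017*np.cos(a)
    print(t,[proj('side2',[*(np.array([.52,.1235])+x*np.array([.984,.179])+y*np.array([-.179,.984])),z]).round(1) for x in(.055,-.055)])
snap('wrist','w4')
s=ctrl.get_state();p=np.array(s['position']);M=R.from_rotvec(s['tool_rot']).as_matrix()
print(p,M.round(3))
u=np.array([np.cos(np.radians(85.6)),np.sin(np.radians(85.6))]);v=np.array([u[1],-u[0]])
for a,b in((-1,-1),(-1,1),(1,1),(1,-1)): print(a,b,proj('w4',[*(np.array([.4358,-.2538])+a*.05*u+b*.023*v),.0534]).round(1))
E
```

```text
time: 5.27
position: [0.4344, -0.2815, 0.2017]
tool_rot: [2.3, 2.139, 0.002]
ft_force: [0.8, 0.8, -0.5]
grip_width: 0.679
grip_force: 0.0
25 [array([241.7, 208.3]), array([280.6, 207.9])]
30 [array([241.3, 207.5]), array([280.7, 207. ])]
35 [array([241. , 207.1]), array([280.7, 206.7])]
[ 0.43494354 -0.280369    0.20174458] [[ 0.07   0.998  0.002]
 [ 0.998 -0.07   0.001]
 [ 0.001  0.001 -1.   ]]
-1 -1 [257.  207.3]
-1 1 [303.8 207.4]
1 1 [306.1 101.5]
1 -1 [255.3 101.3]
```

View pics/w4.png

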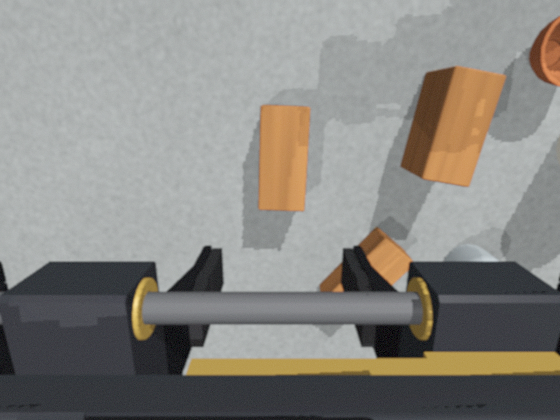

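The block's top corners are at (259,210), (305,211), (309,105) and (260,104), about 3 mm off the prediction.

Run:
```python
from h import *
P=np.array([onz('w4',q,.0534) for q in((259,210),(305,211),(309,105),(260,104))])
d=(P[2]+P[3]-P[0]-P[1])[:2]/2;c=P.mean(0)[:2];u=d/np.linalg.norm(d)
print(c,np.linalg.norm(d),np.linalg.norm(P[1]-P[0]),np.degrees(np.arctan2(*u[::-1])))
s=ctrl.get_state();p=np.array(s['position']);M=R.from_rotvec(s['tool_rot']).as_matrix()
print(M.T@(np.array([*(c-.03*u),.022])-p))
# two-view height check
print(tri(('w4',(309,105)),('top',(186/4+337.6,238/4+167.6)))) if 0 else print([tri(('w4',a),('side',((b[0]-400)/4+239.6,b[1]/4+114.6))).round(4)[2] for a,b in(((260,104),(686,193)),((259,210),(710,118)))])
```

```text
[ 0.43809746 -0.25697129] 0.10056746033264438 0.04543733156913129 84.53252333093168
[-0.00654155  0.00047881  0.17974144]
[np.float64(0.0594), np.float64(0.0561)]
```

```bash
python3 -m handwheel '[{"x":-0.004,"y":0.001,"z":0.04,"wx":0,"wy":0,"wz":1.5},{"x":-0.004,"y":0.001,"z":0.08,"wx":0,"wy":0,"wz":1.5},{"x":-0.004,"y":0.001,"z":0.1,"wx":0,"wy":0,"wz":1.5},{"x":-0.004,"y":0.001,"z":0.12,"wx":0,"wy":0,"wz":1.5},{"x":-0.004,"y":0.001,"z":0.14,"wx":0,"wy":0,"wz":1.5},{"x":-0.004,"y":0.001,"z":0.16,"wx":0,"wy":0,"wz":1.5},{"x":-0.004,"y":0.001,"z":0.179,"wx":0,"wy":0,"wz":1.5},{"x":-0.004,"y":0.001,"z":0.179,"wx":0,"wy":0,"wz":1.5},{"x":-0.004,"y":0.001,"z":0.179,"wx":0,"wy":0,"wz":1.5}]' 0.087
python3 -m handwheel '[{"x":0,"y":0,"z":0,"wx":0,"wy":0,"wz":0},{"x":0,"y":0,"z":0,"wx":0,"wy":0,"wz":0},{"x":0,"y":0,"z":0,"wx":0,"wy":0,"wz":0},{"x":0,"y":0,"z":0,"wx":0,"wy":0,"wz":0},{"x":0,"y":0,"z":0,"wx":0,"wy":0,"wz":0},{"x":0,"y":0,"z":0,"wx":0,"wy":0,"wz":0},{"x":0,"y":0,"z":0,"wx":0,"wy":0,"wz":0},{"x":0,"y":0,"z":0,"wx":0,"wy":0,"wz":0},{"x":0,"y":0,"z":0,"wx":0,"wy":0,"wz":0},{"x":0,"y":0,"z":0,"wx":0,"wy":0,"wz":0}]' 0 40
```

```text
time: 6.07
position: [0.4348, -0.2842, 0.022]
tool_rot: [-2.324, -2.112, -0.001]
ft_force: [0.4, -0.2, 0.8]
grip_width: 1.002
grip_force: 0.0
time: 6.9
position: [0.4339, -0.2871, 0.0222]
tool_rot: [2.329, 2.108, -0.0]
ft_force: [-0.4, -0.3, 1.3]
grip_width: 0.519
grip_force: 40.0
```

```bash
python3 -m handwheel '[{"x":0,"y":0,"z":-0.02,"wx":0,"wy":0,"wz":0},{"x":0,"y":0,"z":-0.05,"wx":0,"wy":0,"wz":0},{"x":0,"y":0,"z":-0.08,"wx":0,"wy":0,"wz":0},{"x":0,"y":0,"z":-0.08,"wx":0,"wy":0,"wz":0},{"x":0,"y":0,"z":-0.08,"wx":0,"wy":0,"wz":0}]'
python3 - <<'E'
from h import *
o=np.array([.520,.1235]);yl=np.array([-.179,.984]);xl=np.array([.984,.179])
for n,q,z in(('tall',(470,226),.108),('squat',(105,65),.08)):
    p=onz('w2',q,z)[:2]-o;print(n,p@xl,p@yl)
s=ctrl.get_state();p=np.array(s['position']);M=R.from_rotvec(s['tool_rot']).as_matrix()
for y in(-.225,-.115):print(M.T@(np.array([*(o+y*yl),.102])-p))
print(p,s['grip_width'],M[:,0])
E
```

```text
time: 7.32
position: [0.4347, -0.2877, 0.1033]
tool_rot: [2.327, 2.106, 0.0]
ft_force: [-0.1, -0.3, -2.7]
grip_width: 0.528
grip_force: 40.0
tall 0.15390112070241643 -0.08924695329488178
squat -0.1421134173695839 0.04094735847120646
[0.20129634 0.1061198  0.00118718]
[0.30704354 0.07577115 0.00090041]
[ 0.43467365 -0.28765131  0.10333399] 0.5279238064312808 [ 0.09937834  0.99504768 -0.00201305]
```

```bash
python3 -m handwheel '[{"x":0.03,"y":0.016,"z":0,"wx":0,"wy":0,"wz":-2},{"x":0.06,"y":0.032,"z":0,"wx":0,"wy":0,"wz":-5},{"x":0.09,"y":0.048,"z":0,"wx":0,"wy":0,"wz":-8},{"x":0.12,"y":0.064,"z":0,"wx":0,"wy":0,"wz":-11},{"x":0.15,"y":0.08,"z":0,"wx":0,"wy":0,"wz":-14},{"x":0.18,"y":0.096,"z":0,"wx":0,"wy":0,"wz":-16},{"x":0.201,"y":0.106,"z":0,"wx":0,"wy":0,"wz":-16},{"x":0.201,"y":0.106,"z":0,"wx":0,"wy":0,"wz":-16},{"x":0.201,"y":0.106,"z":0,"wx":0,"wy":0,"wz":-16},{"x":0.201,"y":0.106,"z":0,"wx":0,"wy":0,"wz":-16}]'
python3 - <<'E'
from h import *
o=np.array([.520,.1235]);yl=np.array([-.179,.984])
snap('wrist','w5')
s=ctrl.get_state();p=np.array(s['position']);M=R.from_rotvec(s['tool_rot']).as_matrix()
for y in(-.225,-.115):print(M.T@(np.array([*(o+y*yl),.022])-p))
print(s['grip_width'],M[:,0],p)
E
```

```text
time: 8.15
position: [0.5576, -0.0982, 0.1002]
tool_rot: [-2.012, -2.41, 0.004]
ft_force: [-0.6, -1.0, -2.5]
grip_width: 0.521
grip_force: 40.0
[0.00055958 0.00296383 0.07852808]
[0.11057573 0.00275861 0.07854332]
0.5220221606310119 [-1.77137455e-01  9.84186113e-01  1.32980640e-04] [ 0.55769074 -0.09894431  0.10053653]
```

View pics/w5.png

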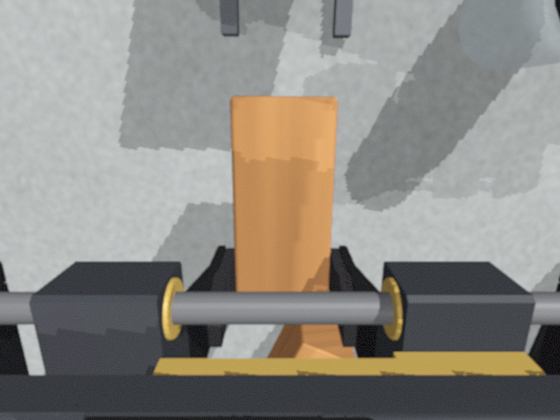

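The held block points straight ahead. The rail ends are visible, with inner corners at (239,36) and (334,37).

Run:
```python
from h import *
o=np.array([.520,.1235]);yl=np.array([-.179,.984]);xl=np.array([.984,.179])
a,b=[onz('w5',q,.012)[:2] for q in((239,36),(334,37))]
print(np.linalg.norm(b-a),np.degrees(np.arctan2(*(b-a)[::-1])),((a+b)/2-o)@xl,((a+b)/2-o)@yl)
for q in((233,98),(336,98)):
    p=onz('w5',q,.134)[:2]-o;print('blk',p@xl,p@yl)
```

```text
0.06718369249732319 9.659062885160203 0.0005867004735932078 -0.10321851525927077
blk -0.022505102309476808 -0.14578506350952453
blk 0.02005444955341666 -0.14583784871559294
```

```bash
python3 -m handwheel '[{"x":0,"y":0.002,"z":0.03,"wx":0,"wy":0,"wz":0},{"x":0,"y":0.002,"z":0.055,"wx":0,"wy":0,"wz":0},{"x":0,"y":0.002,"z":0.068,"wx":0,"wy":0,"wz":0},{"x":0,"y":0.002,"z":0.073,"wx":0,"wy":0,"wz":0},{"x":0,"y":0.002,"z":0.074,"wx":0,"wy":0,"wz":0},{"x":0.02,"y":0.002,"z":0.074,"wx":0,"wy":0,"wz":0},{"x":0.035,"y":0.002,"z":0.074,"wx":0,"wy":0,"wz":0},{"x":0.05,"y":0.002,"z":0.074,"wx":0,"wy":0,"wz":0},{"x":0.05,"y":0.002,"z":0.074,"wx":0,"wy":0,"wz":0}]'
python3 -m handwheel '[{"x":0.015,"y":0,"z":0,"wx":0,"wy":0,"wz":0},{"x":0.03,"y":0,"z":0,"wx":0,"wy":0,"wz":0},{"x":0.045,"y":0,"z":0,"wx":0,"wy":0,"wz":0},{"x":0.055,"y":0,"z":0,"wx":0,"wy":0,"wz":0},{"x":0.059,"y":0,"z":0,"wx":0,"wy":0,"wz":0},{"x":0.059,"y":0,"z":0,"wx":0,"wy":0,"wz":0},{"x":0.059,"y":0,"z":0.002,"wx":0,"wy":0,"wz":0},{"x":0.059,"y":0,"z":0.004,"wx":0,"wy":0,"wz":0},{"x":0.059,"y":0,"z":0.004,"wx":0,"wy":0,"wz":0},{"x":0.059,"y":0,"z":0.004,"wx":0,"wy":0,"wz":0}]'
python3 - <<'E'
from h import *
o=np.array([.520,.1235]);yl=np.array([-.179,.984]);xl=np.array([.984,.179])
s=ctrl.get_state();p=np.array(s['position'])[:2]-o;print(p@xl,p@yl,s['position'][2])
E
```

```text
time: 8.95
position: [0.5526, -0.0429, 0.0296]
tool_rot: [2.006, 2.417, 0.004]
ft_force: [-0.2, 1.2, -1.6]
grip_width: 0.517
grip_force: 40.0
time: 9.78
position: [0.5416, 0.0092, 0.0237]
tool_rot: [-2.014, -2.41, 0.001]
ft_force: [0.6, -0.3, -2.4]
grip_width: 0.52
grip_force: 40.0
0.000780952804564986 -0.1163114057284807 0.023679184027438446
```

```bash
python3 -m handwheel '[{"x":0,"y":0,"z":0.001,"wx":0,"wy":0,"wz":0},{"x":0,"y":0,"z":0.002,"wx":0,"wy":0,"wz":0},{"x":0,"y":0,"z":0.002,"wx":0,"wy":0,"wz":0},{"x":0,"y":0,"z":0.002,"wx":0,"wy":0,"wz":0}]'
```

```text
time: 10.12
position: [0.542, 0.0097, 0.0222]
tool_rot: [2.013, 2.411, -0.0]
ft_force: [-0.3, -1.8, -0.4]
grip_width: 0.523
grip_force: 40.0
```

```bash
python3 -m handwheel '[{"x":0,"y":0,"z":0,"wx":0,"wy":0,"wz":0},{"x":0,"y":0,"z":0,"wx":0,"wy":0,"wz":0},{"x":0,"y":0,"z":0,"wx":0,"wy":0,"wz":0},{"x":0,"y":0,"z":0,"wx":0,"wy":0,"wz":0},{"x":0,"y":0,"z":0,"wx":0,"wy":0,"wz":0},{"x":-0.005,"y":0,"z":-0.03,"wx":0,"wy":0,"wz":0},{"x":-0.01,"y":0,"z":-0.07,"wx":0,"wy":0,"wz":0},{"x":-0.04,"y":0,"z":-0.11,"wx":0,"wy":0,"wz":0},{"x":-0.08,"y":0,"z":-0.14,"wx":0,"wy":0,"wz":0},{"x":-0.08,"y":0,"z":-0.14,"wx":0,"wy":0,"wz":0}]' 0.085
python3 - <<'E'
from h import *
snap('wrist','w6');snap('side','side3')
o=np.array([.520,.1235]);yl=np.array([-.179,.984]);xl=np.array([.984,.179])
s=ctrl.get_state();p=np.array(s['position'])[:2]-o;print(p@xl,p@yl,s['position'][2],s['grip_width'])
E
```

```text
time: 10.95
position: [0.5588, -0.0735, 0.1666]
tool_rot: [2.013, 2.402, 0.002]
ft_force: [1.8, -1.8, -0.6]
grip_width: 0.972
grip_force: 0.0
0.0020626114621127194 -0.199632051536528 0.16421851435473603 0.9747621442014813
```

View pics/w6.png

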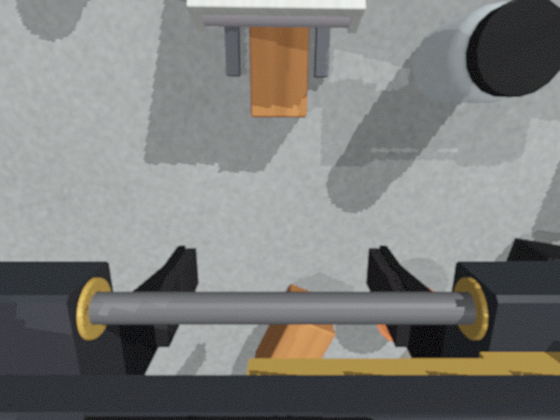

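The block stands straight between the rails. Its outer end is at row 116 and the rail ends are at row 76. Now I'll move over the board's free end with the fingers shut.

```bash
python3 - <<'E'
from h import *
o=np.array([.520,.1235]);yl=np.array([-.179,.984]);xl=np.array([.984,.179])
for q,z in(((251,116),.0534),((307,116),.0534),((240,77),.012),((315,77),.012)):
    p=onz('w6',q,z)[:2]-o;print((p@xl).round(4),(p@yl).round(4))
s=ctrl.get_state();p=np.array(s['position']);M=R.from_rotvec(s['tool_rot']).as_matrix()
print(M.T@(np.array([*(o-.045*yl),.18])-p))
E
python3 -m handwheel '[{"x":0,"y":0,"z":-0.02,"wx":0,"wy":0,"wz":0},{"x":0.04,"y":0,"z":-0.02,"wx":0,"wy":0,"wz":0},{"x":0.08,"y":0,"z":-0.02,"wx":0,"wy":0,"wz":0},{"x":0.12,"y":0,"z":-0.02,"wx":0,"wy":0,"wz":0},{"x":0.155,"y":0,"z":-0.02,"wx":0,"wy":0,"wz":0},{"x":0.155,"y":0,"z":-0.02,"wx":0,"wy":0,"wz":0},{"x":0.155,"y":0,"z":-0.02,"wx":0,"wy":0,"wz":0},{"x":0.155,"y":0,"z":-0.02,"wx":0,"wy":0,"wz":0}]' 0
python3 - <<'E'
from h import *
o=np.array([.520,.1235]);yl=np.array([-.179,.984]);xl=np.array([.984,.179])
s=ctrl.get_state();p=np.array(s['position'])[:2]-o;print(p@xl,p@yl,s['position'][2],s['grip_width'])
E
```

```text
-0.0212 -0.1351
0.0246 -0.1354
-0.0333 -0.1028
0.0344 -0.1031
[ 0.15453464 -0.0029338  -0.01623533]
time: 11.72
position: [0.5273, 0.0844, 0.1808]
tool_rot: [-2.01, -2.412, 0.003]
ft_force: [-0.0, 0.1, 0.4]
grip_width: 0.455
grip_force: 0.0
0.00017432414226286792 -0.0398173061321854 0.18076589841777502 0.45528946570080014
```

```bash
python3 -m handwheel '[{"x":0,"y":0,"z":0,"wx":0,"wy":0,"wz":0},{"x":0,"y":0,"z":0,"wx":0,"wy":0,"wz":0},{"x":0,"y":0,"z":0.01,"wx":0,"wy":0,"wz":0},{"x":0,"y":0,"z":0.03,"wx":0,"wy":0,"wz":0},{"x":0,"y":0,"z":0.05,"wx":0,"wy":0,"wz":0},{"x":0,"y":0,"z":0.06,"wx":0,"wy":0,"wz":0},{"x":0,"y":0,"z":0.07,"wx":0,"wy":0,"wz":0},{"x":0,"y":0,"z":0.08,"wx":0,"wy":0,"wz":0},{"x":0,"y":0,"z":0.088,"wx":0,"wy":0,"wz":0},{"x":0,"y":0,"z":0.094,"wx":0,"wy":0,"wz":0}]'
python3 -m handwheel '[{"x":0,"y":0,"z":0.004,"wx":0,"wy":0,"wz":0},{"x":0,"y":0,"z":0.008,"wx":0,"wy":0,"wz":0},{"x":0,"y":0,"z":0.008,"wx":0,"wy":0,"wz":0}]'
```

```text
time: 12.55
position: [0.5283, 0.0838, 0.0873]
tool_rot: [-2.013, -2.412, 0.0]
ft_force: [0.0, -0.3, -1.0]
grip_width: 0.001
grip_force: 0.0
time: 12.8
position: [0.5281, 0.0839, 0.0795]
tool_rot: [-2.013, -2.412, 0.001]
ft_force: [-0.5, 1.0, -0.5]
grip_width: 0.007
grip_force: 0.0
```

```bash
python3 -m handwheel '[{"x":0,"y":0,"z":0.002,"wx":0,"wy":0,"wz":0},{"x":0,"y":0,"z":0.004,"wx":0,"wy":0,"wz":0},{"x":0,"y":0,"z":0.004,"wx":0,"wy":0,"wz":0}]'
python3 -m handwheel '[{"x":0,"y":0,"z":0.002,"wx":0,"wy":0,"wz":0},{"x":0,"y":0,"z":0.003,"wx":0,"wy":0,"wz":0},{"x":0,"y":0,"z":0.003,"wx":0,"wy":0,"wz":0}]'
```

```text
time: 13.05
position: [0.5289, 0.0839, 0.0764]
tool_rot: [2.012, 2.411, 0.001]
ft_force: [0.7, 0.1, 1.4]
grip_width: 0.005
grip_force: 0.6
time: 13.3
position: [0.529, 0.0838, 0.0734]
tool_rot: [2.012, 2.411, 0.001]
ft_force: [1.0, 0.7, 2.3]
grip_width: 0.004
grip_force: 1.2
```

```bash
python3 -m handwheel '[{"x":0,"y":0,"z":0.001,"wx":0,"wy":0,"wz":0},{"x":0,"y":0,"z":0.002,"wx":0,"wy":0,"wz":0},{"x":0,"y":0,"z":0.002,"wx":0,"wy":0,"wz":0}]'
python3 - <<'E'
from h import *
snap('side','side4')
i=cv2.imread('pics/side4.png')[190:295,210:350]; cv2.imwrite('pics/s4c.png',cv2.resize(i,(800,600),interpolation=cv2.INTER_CUBIC))
for t in(10,15,20,30):
    a=np.radians(t);q=lambda y,z:[proj('side4',[*(np.array([.52,.1235])+x*np.array([.984,.179])+y*np.array([-.179,.984])),z]) for x in(.055,-.055)]
    print(t,[((v-[210,190])*5.714).round(0) for v in q(.08-.17*np.cos(a)+.017*np.sin(a),.021+.17*np.sin(a)+.017*np.cos(a))+q(.08+.125*np.sin(a),.021+.125*np.cos(a))])
E
```

```text
time: 13.55
position: [0.5286, 0.084, 0.071]
tool_rot: [2.013, 2.412, 0.001]
ft_force: [1.9, -0.0, 3.4]
grip_width: 0.004
grip_force: 1.3
10 [array([187., 133.]), array([403., 131.]), array([163., 332.]), array([411., 329.])]
15 [array([185., 121.]), array([403., 119.]), array([163., 355.]), array([411., 352.])]
20 [array([183., 112.]), array([403., 109.]), array([162., 378.]), array([412., 375.])]
30 [array([179., 100.]), array([404.,  97.]), array([162., 427.]), array([412., 424.])]
```

View pics/s4c.png

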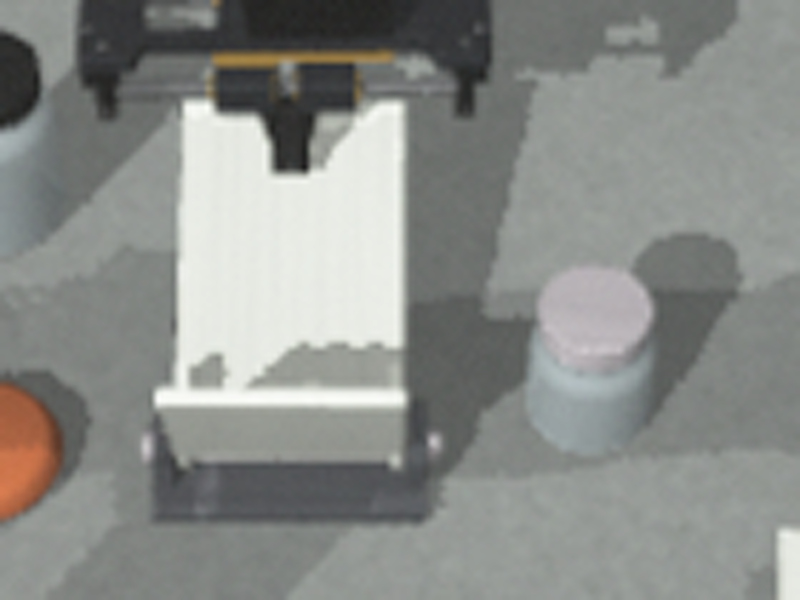

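```bash
python3 -m handwheel '[{"x":0,"y":0,"z":0.001,"wx":0,"wy":0,"wz":0},{"x":0,"y":0,"z":0.002,"wx":0,"wy":0,"wz":0},{"x":0,"y":0,"z":0.002,"wx":0,"wy":0,"wz":0}]'
python3 - <<'E'
from h import *
for t in(0,10,15,20,25):
    a=np.radians(t);print(t,[proj('side4',[*(np.array([.52,.1235])+x*np.array([.984,.179])+(.08+.125*np.sin(a))*np.array([-.179,.984])),.021+.125*np.cos(a)]).round(1) for x in(.055,-.055)])
o=np.array([.520,.1235]);yl=np.array([-.179,.984])
for f in('side','side3','side4'):
    g=cv2.cvtColor(cv2.imread(f'pics/{f}.png'),6)
    print(f,g[235:270,262].tolist())
print(proj('side4',ctrl.get_state()['position']))
E
```

```text
time: 13.85
position: [0.5283, 0.0839, 0.0688]
tool_rot: [-2.013, -2.412, 0.0]
ft_force: [1.2, -0.8, 2.4]
grip_width: 0.006
grip_force: 1.2
0 [array([238.8, 241. ]), array([281.7, 240.5])]
10 [array([238.6, 248.2]), array([281.9, 247.7])]
15 [array([238.4, 252.1]), array([282. , 251.6])]
20 [array([238.4, 256.2]), array([282. , 255.7])]
25 [array([238.3, 260.4]), array([282.1, 259.9])]
side [226, 226, 225, 227, 208, 186, 226, 220, 200, 192, 191, 190, 191, 191, 189, 189, 189, 187, 187, 187, 187, 185, 185, 187, 186, 184, 183, 183, 185, 184, 183, 195, 217, 212, 183]
side3 [244, 244, 244, 244, 243, 244, 244, 244, 244, 244, 245, 243, 244, 243, 244, 244, 230, 174, 176, 176, 176, 176, 177, 176, 205, 241, 246, 232, 154, 143, 145, 142, 138, 140, 141]
side4 [233, 233, 234, 233, 233, 232, 234, 233, 233, 233, 232, 233, 233, 233, 221, 176, 152, 153, 155, 153, 154, 154, 177, 229, 247, 236, 169, 152, 152, 151, 150, 149, 148, 147, 149]
[261.06270009 224.27462115]
```

```bash
python3 -m handwheel '[{"x":0,"y":0,"z":0.002,"wx":0,"wy":0,"wz":0},{"x":0,"y":0,"z":0.004,"wx":0,"wy":0,"wz":0},{"x":0,"y":0,"z":0.004,"wx":0,"wy":0,"wz":0}]'
python3 -m handwheel '[{"x":0,"y":0,"z":0.002,"wx":0,"wy":0,"wz":0},{"x":0,"y":0,"z":0.004,"wx":0,"wy":0,"wz":0},{"x":0,"y":0,"z":0.004,"wx":0,"wy":0,"wz":0}]'
python3 - <<'E'
from h import *
snap('side','side5')
g=cv2.cvtColor(cv2.imread('pics/side5.png'),6);print(g[240:270,262].tolist())
E
```

```text
time: 14.1
position: [0.528, 0.0839, 0.0645]
tool_rot: [-2.013, -2.412, 0.001]
ft_force: [0.5, -1.8, 2.4]
grip_width: 0.006
grip_force: 0.9
time: 14.35
position: [0.528, 0.0838, 0.0605]
tool_rot: [-2.013, -2.412, 0.001]
ft_force: [1.3, -1.1, 2.3]
grip_width: 0.007
grip_force: 0.7
[230, 230, 231, 231, 231, 230, 219, 174, 153, 155, 154, 153, 154, 151, 191, 240, 247, 232, 147, 162, 160, 161, 160, 160, 158, 159, 157, 156, 159, 162]
```

```bash
python3 -m handwheel '[{"x":0,"y":0,"z":0.001,"wx":0,"wy":0,"wz":0},{"x":0,"y":0,"z":0.002,"wx":0,"wy":0,"wz":0},{"x":0,"y":0,"z":0.003,"wx":0,"wy":0,"wz":0},{"x":0,"y":0,"z":0.003,"wx":0,"wy":0,"wz":0}]'
python3 -m handwheel '[{"x":0,"y":0,"z":0.001,"wx":0,"wy":0,"wz":0},{"x":0,"y":0,"z":0.002,"wx":0,"wy":0,"wz":0},{"x":0,"y":0,"z":0.002,"wx":0,"wy":0,"wz":0}]'
python3 - <<'E'
from h import *
s=ctrl.get_state();print(s['position'],s['ft_force'])
E
```

```text
time: 14.73
position: [0.5281, 0.0837, 0.0578]
tool_rot: [-2.013, -2.412, 0.001]
ft_force: [-0.1, -0.6, 2.8]
grip_width: 0.008
grip_force: 1.0
time: 14.98
position: [0.5284, 0.0839, 0.0559]
tool_rot: [2.013, 2.412, 0.0]
ft_force: [0.9, -1.7, 1.9]
grip_width: 0.005
grip_force: 1.1
[0.52835265 0.08387207 0.05586669] [ 0.88151661 -1.66616745  1.91172377]
```

```bash
python3 -m handwheel '[{"x":0,"y":0,"z":0.001,"wx":0,"wy":0,"wz":0},{"x":0,"y":0,"z":0.002,"wx":0,"wy":0,"wz":0},{"x":0,"y":0,"z":0.002,"wx":0,"wy":0,"wz":0}]'
python3 -m handwheel '[{"x":0,"y":0,"z":0.001,"wx":0,"wy":0,"wz":0},{"x":0,"y":0,"z":0.002,"wx":0,"wy":0,"wz":0},{"x":0,"y":0,"z":0.002,"wx":0,"wy":0,"wz":0}]'
python3 - <<'E'
from h import *
snap('side','side6')
g=cv2.cvtColor(cv2.imread('pics/side6.png'),6);print(g[240:270,262].tolist())
i=cv2.imread('pics/side6.png')[190:295,210:350]; cv2.imwrite('pics/s6c.png',cv2.resize(i,(800,600),interpolation=cv2.INTER_CUBIC))
E
```

```text
time: 15.23
position: [0.5284, 0.0839, 0.0539]
tool_rot: [2.013, 2.412, 0.0]
ft_force: [0.5, -1.2, 2.3]
grip_width: 0.004
grip_force: 1.1
time: 15.48
position: [0.5284, 0.0839, 0.0519]
tool_rot: [2.013, 2.412, 0.0]
ft_force: [0.7, -0.8, 2.8]
grip_width: 0.005
grip_force: 1.1
[227, 228, 227, 228, 219, 171, 152, 151, 152, 152, 151, 165, 220, 246, 234, 181, 169, 167, 169, 168, 167, 164, 164, 164, 164, 163, 163, 163, 168, 176]
```

View pics/s6c.png

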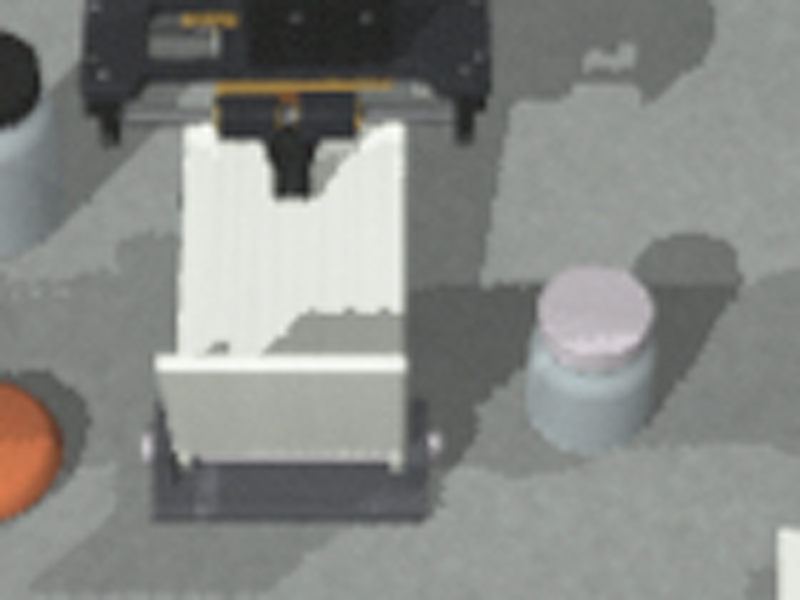

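The upright's inner top edge is at crop row 354, where 15° is predicted at 353, so it is nearly seated. I'll go on pressing in small steps.

```bash
python3 -m handwheel '[{"x":0,"y":0,"z":0.001,"wx":0,"wy":0,"wz":0},{"x":0,"y":0,"z":0.001,"wx":0,"wy":0,"wz":0},{"x":0,"y":0,"z":0.001,"wx":0,"wy":0,"wz":0}]'
python3 -m handwheel '[{"x":0,"y":0,"z":0.001,"wx":0,"wy":0,"wz":0},{"x":0,"y":0,"z":0.001,"wx":0,"wy":0,"wz":0},{"x":0,"y":0,"z":0.001,"wx":0,"wy":0,"wz":0}]'
python3 -m handwheel '[{"x":0,"y":0,"z":0.001,"wx":0,"wy":0,"wz":0},{"x":0,"y":0,"z":0.001,"wx":0,"wy":0,"wz":0},{"x":0,"y":0,"z":0.001,"wx":0,"wy":0,"wz":0}]'
```

```text
time: 15.78
position: [0.5282, 0.0841, 0.0509]
tool_rot: [-2.013, -2.412, -0.0]
ft_force: [1.0, -1.0, 1.6]
grip_width: 0.005
grip_force: 1.0
time: 16.03
position: [0.5282, 0.0839, 0.0499]
tool_rot: [-2.013, -2.412, 0.0]
ft_force: [0.6, -1.2, 2.4]
grip_width: 0.005
grip_force: 1.0
time: 16.28
position: [0.5282, 0.0839, 0.0489]
tool_rot: [-2.013, -2.412, 0.0]
ft_force: [-0.1, -1.3, 3.0]
grip_width: 0.004
grip_force: 1.2
```

Run:
```python
from h import *
snap('side','side7')
for f in('side','side6','side7'):
    g=cv2.cvtColor(cv2.imread(f'pics/{f}.png'),6);print(f,g[236:262,250].tolist(),'edge',g[203:222,277].tolist())
for t in(0,8,12,15,18):
    a=np.radians(t);y=.08-.17*np.cos(a)+.017*np.sin(a);z=.021+.17*np.sin(a)+.017*np.cos(a)
    f=lambda y,z:proj('side',[*(np.array([.52,.1235])+y*np.array([-.179,.984])),z])[1].round(1)
    print(t,f(.08+.125*np.sin(a),.021+.125*np.cos(a)),'edge',f(y,z))
```

```text
side [227, 226, 228, 216, 206, 231, 217, 188, 193, 193, 193, 192, 190, 190, 191, 191, 191, 189, 186, 186, 186, 186, 187, 187, 186, 185] edge [144, 146, 147, 146, 144, 142, 140, 142, 146, 145, 143, 142, 131, 98, 155, 224, 223, 223, 224]
side6 [227, 227, 228, 228, 228, 228, 227, 226, 227, 226, 226, 227, 226, 221, 210, 215, 232, 248, 237, 182, 169, 170, 168, 170, 168, 165] edge [68, 110, 129, 113, 106, 96, 112, 131, 177, 236, 243, 237, 227, 227, 227, 228, 228, 228, 227]
side7 [227, 227, 227, 227, 227, 228, 228, 226, 227, 225, 227, 226, 226, 221, 210, 228, 247, 237, 185, 174, 171, 171, 173, 170, 169, 168] edge [54, 82, 120, 123, 112, 108, 97, 105, 124, 198, 242, 241, 237, 227, 226, 227, 226, 228, 228]
0 240.7 edge 218.2
8 246.4 edge 214.0
12 249.5 edge 212.2
15 251.8 edge 211.0
18 254.3 edge 210.0
```

```bash
python3 -m handwheel '[{"x":0,"y":0,"z":0.001,"wx":0,"wy":0,"wz":0},{"x":0,"y":0,"z":0.001,"wx":0,"wy":0,"wz":0},{"x":0,"y":0,"z":0.001,"wx":0,"wy":0,"wz":0}]'
python3 -m handwheel '[{"x":0,"y":0,"z":0.001,"wx":0,"wy":0,"wz":0},{"x":0,"y":0,"z":0.001,"wx":0,"wy":0,"wz":0},{"x":0,"y":0,"z":0.001,"wx":0,"wy":0,"wz":0}]'
```

```text
time: 16.58
position: [0.5283, 0.0839, 0.0487]
tool_rot: [2.013, 2.412, -0.001]
ft_force: [-0.5, -1.3, 7.5]
grip_width: 0.001
grip_force: 3.7
time: 16.83
position: [0.5284, 0.0838, 0.0485]
tool_rot: [2.013, 2.411, -0.001]
ft_force: [-3.3, -2.3, 13.6]
grip_width: 0.008
grip_force: 6.5
```

The force now rises sharply (7.5, then 13.6 N) with z no longer dropping, so the roller is on the block. One more millimetre, then lift off.

```bash
python3 -m handwheel '[{"x":0,"y":0,"z":0.001,"wx":0,"wy":0,"wz":0},{"x":0,"y":0,"z":0.001,"wx":0,"wy":0,"wz":0},{"x":0,"y":0,"z":0.001,"wx":0,"wy":0,"wz":0}]'
python3 -m handwheel '[{"x":0,"y":0,"z":-0.004,"wx":0,"wy":0,"wz":0},{"x":0,"y":0,"z":-0.02,"wx":0,"wy":0,"wz":0},{"x":0,"y":0,"z":-0.05,"wx":0,"wy":0,"wz":0},{"x":0,"y":0,"z":-0.09,"wx":0,"wy":0,"wz":0},{"x":-0.03,"y":0,"z":-0.12,"wx":0,"wy":0,"wz":0},{"x":-0.07,"y":0,"z":-0.12,"wx":0,"wy":0,"wz":0},{"x":-0.11,"y":0,"z":-0.12,"wx":0,"wy":0,"wz":0},{"x":-0.15,"y":0,"z":-0.12,"wx":0,"wy":0,"wz":0},{"x":-0.155,"y":0,"z":-0.12,"wx":0,"wy":0,"wz":0},{"x":-0.155,"y":0,"z":-0.12,"wx":0,"wy":0,"wz":0}]'
python3 - <<'E'
from h import *
snap('wrist','w7');snap('side','side8');snap('top','top2')
o=np.array([.520,.1235]);yl=np.array([-.179,.984]);xl=np.array([.984,.179])
h=cv2.cvtColor(cv2.imread('pics/w7.png'),cv2.COLOR_BGR2HSV)
m=cv2.inRange(h,(5,120,60),(20,255,255));m[230:]=0
n,l,st,c=cv2.connectedComponentsWithStats(m)
for k in range(1,n):
    if st[k][4]>150:
        x,y,w,hh=st[k][:4];print(st[k])
        for q in((x,y+hh),(x+w,y+hh)):
            p=onz('w7',q,.0534)[:2]-o;print((p@xl).round(4),(p@yl).round(4))
for f in('side','side7','side8'):
    g=cv2.cvtColor(cv2.imread(f'pics/{f}.png'),6);print(f,g[238:258,250].tolist(),'edge',g[209:222,277].tolist())
d=cv2.absdiff(cv2.imread('pics/top.png'),cv2.imread('pics/top2.png')).max(2)
h=lambda f:cv2.inRange(cv2.cvtColor(cv2.imread(f),cv2.COLOR_BGR2HSV),(5,120,60),(20,255,255))
for f in('top','top2'):
    n,l,st,c=cv2.connectedComponentsWithStats(h(f'pics/{f}.png')[150:260,200:450]);print(f,[(c[k]+[200,150]).round(1).tolist()+[int(st[k][4])] for k in range(1,n) if st[k][4]>30])
E
```

```text
time: 17.08
position: [0.5285, 0.0838, 0.0483]
tool_rot: [2.012, 2.411, -0.002]
ft_force: [-6.5, -2.7, 20.2]
grip_width: 0.006
grip_force: 9.3
time: 17.92
position: [0.5554, -0.0722, 0.1647]
tool_rot: [-2.02, -2.404, 0.001]
ft_force: [-0.2, 0.0, -0.7]
grip_width: 0.002
grip_force: 0.0
[ 256   53   57   67 3723]
-0.021 -0.1356
0.0256 -0.1359
side [228, 216, 206, 231, 217, 188, 193, 193, 193, 192, 190, 190, 191, 191, 191, 189, 186, 186, 186, 186] edge [140, 142, 146, 145, 143, 142, 131, 98, 155, 224, 223, 223, 224]
side7 [227, 227, 227, 228, 228, 226, 227, 225, 227, 226, 226, 221, 210, 228, 247, 237, 185, 174, 171, 171] edge [97, 105, 124, 198, 242, 241, 237, 227, 226, 227, 226, 228, 228]
side8 [241, 241, 240, 240, 240, 240, 239, 240, 239, 239, 240, 236, 225, 231, 245, 234, 180, 168, 169, 169] edge [109, 179, 233, 221, 223, 222, 223, 223, 224, 224, 225, 225, 225]
top [[340.3, 154.1, 179], [219.2, 167.8, 434], [360.1, 183.3, 546], [409.0, 207.5, 518], [366.6, 232.9, 476]]
top2 [[219.1, 167.8, 435], [364.2, 183.9, 404], [408.9, 207.4, 517], [282.0, 201.5, 220]]
```

```bash
python3 -c "
from bench import ctrl
print(ctrl.close_job())"
```

```text
the job is handed in; nothing more can be done
None
```

The rest is set to about 15°: the middle block stands straight in the channel under the roller, the board was pressed down with 20 N, and the job is handed in (about 18 s on the clock). I viewed 11 pictures, one over the limit of 10. The low block measured unmoved, while the arm partly hid the tall block in the last top view and the other things on the bench were not all re-checked.

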